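# Set drone landing legs under the bench magnifier

## Task

Get the drone legs ready for inspection: take the straightedge off the parked magnifier and lay it on clear bench, lay every landing leg in the rack at the foot of the stand, one to a lane and flat in its notches, and draw the lock bolt that holds the parked magnifier. Then swing the magnifier round until its lens is centred over the rack, and once it is there switch its lamp on at the toggle box. Leave the bolt drawn and the other things on the bench where they are.

Things in the scene. Friction and masses are not known exactly. Their poses are not given: they have to be found in the camera images.
- leg1: a loose white plastic drone landing leg: bar 130 mm long (its own x), 18 mm wide (y) and 22 mm high (z), a black rubber foot on the last 20 mm at +x, a 30 mm wide, 14 mm thick flange at -x; 50 to 90 g. Origin: centre of its underside. At the start it lies flat on the table to the right of the stand. May be absent: two to four of leg1 to leg4 are there.
- leg2: a loose white plastic drone landing leg: bar 130 mm long (its own x), 18 mm wide (y) and 22 mm high (z), a black rubber foot on the last 20 mm at +x, a 30 mm wide, 14 mm thick flange at -x; 50 to 90 g. Origin: centre of its underside. At the start it lies flat on the table to the right of the stand. May be absent: two to four of leg1 to leg4 are there.
- leg3: a loose white plastic drone landing leg: bar 130 mm long (its own x), 18 mm wide (y) and 22 mm high (z), a black rubber foot on the last 20 mm at +x, a 30 mm wide, 14 mm thick flange at -x; 50 to 90 g. Origin: centre of its underside. At the start it lies flat on the table to the right of the stand. May be absent: two to four of leg1 to leg4 are there.
- leg4: a loose white plastic drone landing leg: bar 130 mm long (its own x), 18 mm wide (y) and 22 mm high (z), a black rubber foot on the last 20 mm at +x, a 30 mm wide, 14 mm thick flange at -x; 50 to 90 g. Origin: centre of its underside. At the start it lies flat on the table to the right of the stand. May be absent: two to four of leg1 to leg4 are there.
- pivot (a point): the vertical swing axis of the magnifier on top of its stand's post, 145 mm above the table (stand fixed, base 150 mm square, post 34 mm thick). x and y are the stand's axes: the parked boom points along +y, the lock bolt lies on the -y side. The leg rack is clamped to the foot of the same post.
- magnifier (a joint): swing angle of the magnifier arm in rad, -0.06 to 2.3; near 0 it is parked, and it grows as the arm swings anticlockwise seen from above. Friction holds it where it is left (about 0.3 N m to move it). While the lock bolt is in, it cannot turn more than about 0.05 rad.
- swing_knob (a point): middle of the upright round black grip knob on the boom, 22 mm in diameter, 182 mm above the table, 115 mm from the swing axis; the knob stands from 154 mm (boom top) to 202 mm. The point's x points along the boom away from the pivot. Beyond it, 132 to 278 mm from the axis, comes the lens frame, top at 154 mm; its glass is 12 mm lower.
- lens_center (a point): underside of the centre of the magnifier, a clear rectangular lens in a white frame 146 mm (along the boom) by 200 mm, 16 mm thick, 138 mm above the table, centre 205 mm from the swing axis; moves with the arm.
- lock_bolt (a joint): travel of the lock bolt in m: 0 = in, its nose between the two lugs on the tail of the magnifier arm; 0.032 = fully drawn. It has to be drawn at least 0.018 to free the arm, stays where it is left, and takes about 3 N to slide.
- bolt_tab (a point): grip point of the upright dark steel tab on the lock bolt, on the stand's bracket opposite the parked boom; the tab is 30 mm wide, 12 mm thick in the direction of sliding, its top 199 mm above the table, this point 184 mm above it and 88 mm from the swing axis when in. It is drawn straight away from the pivot, horizontally (-y of point pivot).
- rack_center (a point): centre of the leg rack at the height of its notch bottoms, 30 mm above the table, 205 mm from the swing axis. x points radially away from the pivot, along the four lanes; y lies across them. Lanes are centred at y = -72, -24, 24, 72 mm. A leg lies in a lane along x, either way round, midway, its underside at z = 0. The rack does not move in the job, but its bearing round the post varies.
- rack: the leg rack: grey plate 160 x 200 mm, two black notched rails, an end wall on either side. Notches are 26 mm wide, 16 mm deep, in rails 10 mm thick at x = -38 and +38 mm of point rack_center; between the rails the plate's top is 16 mm below that point; the end walls' inner faces are 146 mm apart, as high as the notches' tops. Origin: on the swing axis, table height; x as in rack_center.
- straightedge: a loose straight aluminium bar 210 mm long (its own x), 30 mm wide (y), 20 mm high (z), with a dark band near either end, 240 to 420 g. Origin: centre of its underside. At the start it lies flat across the lens frame, square to the boom, underside 154 mm above the table. It may be set down anywhere on clear table, on any side; there is room beside the rack, on the robot's left, in front of the lens.
- bar_center (a point): the middle of the straightedge, 10 mm from its underside.
- lamp_switch (a joint): angle of the magnifier lamp's toggle lever in rad: 0 = off, leaning to the robot; 1.0 = on, leaning away; it stays where it is left and moves with a light push.
- lamp_switch_tip (a point): centre of the round black tip (26 mm across) of the lamp's toggle lever on its grey box (70 x 50 x 25 mm, fixed to the table). The lever is 80 mm long, pivot 22 mm above the table, tip 92 mm above it when off or on; it swings about the point's y axis (horizontal): from off to on the tip goes 77 mm away from the robot, square to that axis.
- battery: grey drone battery, a block 115 x 55 x 40 mm; a bystander to leave where it is. Origin: on its underside.
- motor: aluminium drone motor, 42 mm in diameter, 44 mm high; a bystander to leave where it is. Origin: on its underside.
- propeller: white two-bladed propeller lying flat, 210 mm long; a bystander to leave where it is. Origin: on its underside.
- screwdriver: yellow screwdriver lying down; a bystander to leave where it is. Origin: the middle of its underside.
- screw_jar: closed jar, 52 mm in diameter, 60 mm high; a bystander to leave where it is. Origin: on its underside.
- gimbal: small white camera on an aluminium foot, about 70 mm high; a bystander to leave where it is. Origin: on its underside.
There are look-alikes about, which are no part of the job. What is shaped like the leg4 but green is not meant.

How it is judged:
By the outcome, as a careful person would: the job done as asked, in the order asked, and still so for the second after the job is handed in, with the robot touching nothing.
Of leg1, leg2, leg3, leg4 only 2 to 4 are there at a start; the rules pass over those that are not, and their reading is None.
At some moment in a run one of leg1, leg2, leg3, leg4 may be knocked a few centimetres aside while the robot is not near it.
Once in a run the grip may slacken for a moment while it holds something.
It also fails if it takes over 210 s, if anything falls off the work surface, if the arm or the gripper's body presses on something with over 40 N, if the wrist force passes 120 N, or if a joint passes its speed limit or range.

## Robot

A 6-joint arm with a two-finger parallel gripper is mounted at the origin on the work surface. World frame = base frame: x ahead of the robot, y to its left, z up, the work surface at z = 0. Lengths are in m, angles in rad, forces in N, time in s.
With the tool pointing down it reaches from about 0.375 to 0.825 m from the base axis. Payload 5.5 kg.
Tool frame: the origin (TCP) lies on the centre line of the jaws, within the pads' length; the fingertips stand 14 mm ahead of it and the grasp point (between the pads) lies 5 mm behind it; z points along the fingers, y is the line along which they close (so a half turn about z gives the same grasp; the last joint's range is limited). The gripper opens to 85 mm and grips with 20 to 120 N. Pads are 22 mm wide; open, the fingers measure 114 mm over their backs; the gripper's body (76 mm by 85 mm) begins 54 mm behind the grasp point. The pads swing forward as they close: fully open they stand 13 mm farther back than shut.
Start: joints at [0, 0.314, -0.047, 1.21, 0, 1.571], TCP at [0.6, -0, 0.245] pointing down, gripper open.
Joint ranges: [-2.67, 2.67], [-0.69, 1.73], [-1.03, 1.25], [-2.08, 2.16], [-1.42, 1.45], [-3.14, 3.14]. Speed limits (rad/s): [2.39, 2.39, 3.01, 3.14, 3.14, 3.14].

## Interface

Orientations are given as a unit quaternion [w, x, y, z].
In Python, from cell import bot gives the robot as it stands. Calls block until the motion is done:
- bot.move_pose(position, orientation): joint-space move of the TCP to a pose.
- bot.movel(position, rate=0.15, attitude=None): straight line of the TCP; attitude=None keeps the orientation; rate is the mean speed in m/s.
- bot.move_j(angles): joint-space move.
- bot.move_gripper(opening, grasp_force=None): finger opening in m; grasp_force is the grip in N (None keeps the last); returns when the fingers have stopped.
- bot.wait(seconds).
- bot.ik(position, orientation): joint angles nearest the present ones, or None.
- bot.read_state(): the state.
- bot.read_camera(name): name is "scene" or "side" or "wrist"; returns a dict with "color" (384x512x3 uint8, red, green, blue), "depth" (384x512 float32, m along the optical axis (not along the pixel's ray), 0 where there is no reading), "fx", "fy", "cx", "cy" (pixels), "view" (4x4, takes a point from world to camera coordinates); the wrist camera has in their place "hand_eye" (4x4, takes a point from camera to tool coordinates, whose origin is the TCP and whose axes are the flange's). Camera axes: x right, y up, looking along -z (the intrinsics and any distortion apply to the point x, -y, -z); pixel columns grow to the right and rows downward; lengths in m; the calibration is good to about 2 mm. A picture is of the moment at which its call begins: read the wrist's pose just before it.
A pose or a line that the arm cannot do raises bot.MotionError and nothing moves.
- bot.close_job(): hands the job in; it is judged then, once.
The state is a dict: "time": time; "q": joint angles; "qd": joint speeds; "joint_torque": joint torques, N m; "eef_pos": TCP position; "tool_rot": TCP orientation; "contact_force": force on the tool from outside, world axes, zero at the start; "moment": the same for the moment, N m; "opening": finger opening in m; "gripper_force": force on a finger pad.
Only numpy, scipy, OpenCV 4.12 (cv2) and the standard library are available. Lean on these libraries where they do the work, as an engineer would, in place of code of your own. Each camera call takes 0.05 s, during which the arm holds its last target. There are 200 camera calls.

## Working session

There is one attempt and no reset: what is moved stays moved. The work goes in short steps, each a Python script; the robot and the scene stay as the last script left them, time stands still between calls to the robot, and variables do not carry over. Pictures are saved under pics/ and viewed, at most 14 in all, crops included, and the job is handed in when it is done.

```bash
ls; mkdir -p pics
python3 - <<'E'
from cell import bot
import cv2,numpy as np,pickle
d={}
for n in("scene","side","wrist"):
    s=bot.read_state(); c=bot.read_camera(n); d[n]=(s,c)
    print(n,[c[k] for k in("fx","fy","cx","cy")],[k for k in c], (c["depth"]>0).mean())
    print(np.round(c.get("view",c.get("hand_eye")),3))
pickle.dump(d,open("d0.pkl","wb"))
for n in("scene","side"):
    cv2.imwrite(f"pics/{n}0.png",cv2.resize(d[n][1]["color"][:,:,::-1],(800,600),interpolation=cv2.INTER_CUBIC))
print(s)
E
```

```text
pics
scene [373.5184896325133, 373.5184896325133, 260.6577530152475, 194.4287750436778] ['color', 'depth', 'fx', 'fy', 'cx', 'cy', 'view'] 0.996002197265625
[[ 0.72   0.694 -0.002 -0.351]
 [-0.545  0.568  0.617  0.164]
 [ 0.429 -0.443  0.787 -1.374]
 [ 0.     0.     0.     1.   ]]
side [364.54443438860716, 364.54443438860716, 257.3422318020281, 189.33172856526647] ['color', 'depth', 'fx', 'fy', 'cx', 'cy', 'view'] 0.9961395263671875
[[-0.911 -0.413 -0.003  0.447]
 [ 0.282 -0.628  0.725 -0.2  ]
 [-0.302  0.66   0.689 -1.212]
 [ 0.     0.     0.     1.   ]]
wrist [274.6571172960753, 274.6571172960753, 253.90319713624763, 194.23504254088488] ['color', 'depth', 'fx', 'fy', 'cx', 'cy', 'hand_eye'] 0.9957427978515625
[[-0.     0.961  0.275  0.07 ]
 [ 1.     0.     0.001  0.001]
 [ 0.001  0.275 -0.961 -0.128]
 [ 0.     0.     0.     1.   ]]
{'time': 0.1, 'q': array([-9.24897618e-06,  3.14136116e-01, -4.79389790e-02,  1.21021141e+00,
        4.00607015e-05,  1.57081763e+00]), 'qd': array([ 0.00102361, -0.00052279,  0.00121723, -0.0011861 , -0.00145938,
       -0.00060547]), 'joint_torque': array([ 9.99693766e-04, -5.40766132e+01,  3.40542591e+01,  1.10156229e-02,
        1.53784813e-04, -8.18082242e-06]), 'eef_pos': array([5.99517669e-01, 7.15031166e-06, 2.44549860e-01]), 'tool_rot': array([-5.41019062e-04,  7.07117396e-01,  7.07095774e-01, -5.12698225e-04]), 'contact_force': array([-0.23691544, -0.03406029,  0.932799  ]), 'moment': array([0.02437522, 0.06471104, 0.0030642 ]), 'gripper_force': 0.0, 'opening': 0.0854560163315102}
```

View pics/scene0.png

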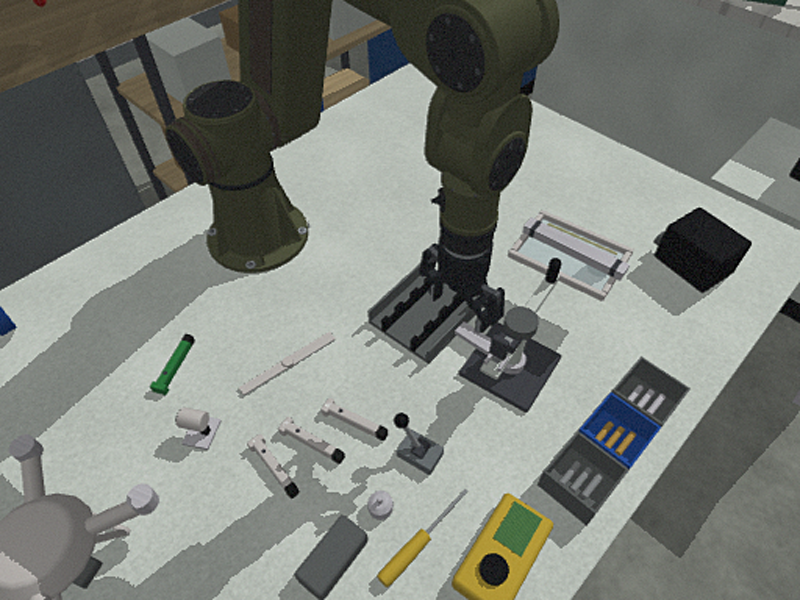

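View pics/side0.png

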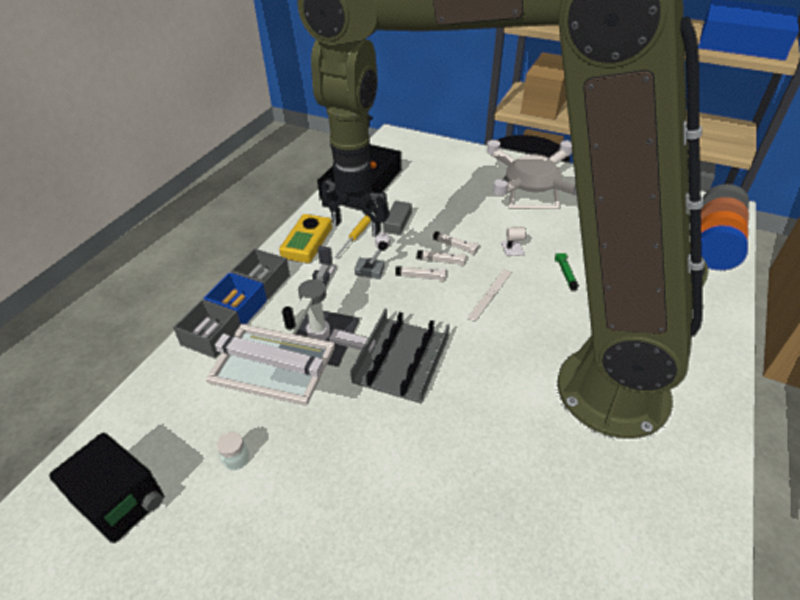

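Scene picture (800-wide px): white legs at about (355,420), (312,440), (272,467), three of them. Things that could be mistaken for a leg are the green leg (172,363), the white propeller (287,363) and the toy drone at (60,550). The straightedge with dark bands lies on the lens frame at (575,243), the knob is at (553,270), the stand at (515,340), the rack at (425,310) and the toggle at (405,425). I'll measure these now, then check with a wrist close-up.

```bash
cat > h.py <<'E'
from cell import bot
import cv2,numpy as np
from scipy.spatial.transform import Rotation as R
def mat(s):
    T=np.eye(4);q=s["tool_rot"];T[:3,:3]=R.from_quat([q[1],q[2],q[3],q[0]]).as_matrix();T[:3,3]=s["eef_pos"];return T
def c2w(c,s=None):
    return np.linalg.inv(c["view"]) if "view" in c else mat(s)@c["hand_eye"]
def cloud(c,s=None):
    v,u=np.mgrid[:384,:512];d=c["depth"].astype(float)
    P=np.stack([(u-c["cx"])/c["fx"]*d,-(v-c["cy"])/c["fy"]*d,-d,np.ones_like(d)],-1)
    P=(P@c2w(c,s).T)[...,:3]; P[d<=0]=np.nan
    return P
def down(a):  # tool down, closing line y_tool at world angle a (mod pi)
    # tool x axis at angle b, y = z cross x with z=-1
    def q(a):
        y=np.array([np.cos(a),np.sin(a),0]);z=np.array([0,0,-1.]);x=np.cross(y,z)
        r=R.from_matrix(np.stack([x,y,z],1)).as_quat();return [r[3],r[0],r[1],r[2]]
    return q(a)
def pose(p,a):
    """choose half-turn whose last joint is nearest the middle; return q"""
    best=None
    for k in(0,np.pi):
        o=down(a+k);j=bot.ik(list(p),o)
        if j is not None and (best is None or abs(j[5])<abs(best[1][5])): best=(o,j)
    return best
def blobs(P,m,minpix=15):
    n,l,st,_=cv2.connectedComponentsWithStats(m.astype(np.uint8),connectivity=8)
    out=[]
    for i in range(1,n):
        if st[i,4]<minpix: continue
        k=l==i;p=P[k];v,u=np.nonzero(k)
        r=cv2.minAreaRect((p[:,:2]*1000).astype(np.float32))
        out.append((int(u.mean()),int(v.mean()),int(st[i,4]),p.mean(0).round(3),np.round(r[0]),np.round(r[1]),round(r[2])))
    return out
E
python3 - <<'E'
import pickle;from h import *
d=pickle.load(open("d0.pkl","rb"))
for n in("scene","side"):
    s,c=d[n];P=cloud(c);col=c["color"].astype(int);z=P[...,2];hs=cv2.cvtColor(c["color"],cv2.COLOR_RGB2HSV)
    inx=(P[...,0]>.2)&(P[...,0]<1.2)&(abs(P[...,1])<.7)
    tab=inx&(abs(z)<.01);print(n,"table z",np.nanmedian(z[tab]))
    for lo,hi in((.010,.030),(.035,.055),(.145,.162),(.165,.182),(.185,.215)):
        print(lo,hi)
        for b in blobs(P,inx&(z>lo)&(z<hi)):print("  ",*b)
E
```

```text
scene table z -0.0007751611699645111
0.01 0.03
   440 173 215 [0.788 0.57  0.02 ] [797. 578.] [168.  81.] 24
   296 218 3032 [0.548 0.095 0.015] [551. 102.] [360. 181.] 5
   183 230 28 [ 0.333 -0.178  0.012] [ 333. -178.] [19. 21.] 46
   418 245 149 [0.876 0.266 0.02 ] [867. 260.] [110.  51.] 33
   102 246 57 [ 0.208 -0.38   0.019] [ 209. -379.] [18. 31.] 3
   406 251 51 [0.86  0.228 0.016] [860. 227.] [42. 12.] 90
   412 254 58 [0.88  0.225 0.024] [880. 223.] [11. 49.] 1
   226 267 328 [ 0.52  -0.176  0.02 ] [ 521. -177.] [129.  29.] 14
   401 269 144 [0.881 0.164 0.02 ] [879. 164.] [93. 14.] 8
   198 281 344 [ 0.495 -0.257  0.02 ] [ 496. -258.] [131.  30.] 11
   386 275 64 [0.86  0.12  0.016] [860. 121.] [12. 47.] 0
   131 275 16 [ 0.346 -0.375  0.019] [ 346. -376.] [15.  7.] 75
   392 279 73 [0.88  0.118 0.024] [880. 117.] [51. 12.] 89
   268 289 383 [ 0.654 -0.14   0.023] [ 648. -137.] [71. 50.] 13
   174 297 351 [ 0.483 -0.331  0.02 ] [ 484. -331.] [ 30. 130.] 84
   380 294 137 [0.881 0.059 0.02 ] [878.  59.] [93. 20.] 12
   364 302 82 [0.86  0.013 0.016] [860.  14.] [52. 12.] 9
[... 5085 characters left out ...]
10. 22.] 5
   236 239 20 [0.473 0.205 0.042] [474. 204.] [11. 15.] 1
   258 245 20 [0.398 0.198 0.042] [398. 198.] [11. 17.] 0
   149 289 57 [0.618 0.475 0.045] [621. 473.] [45. 19.] 54
   87 324 246 [0.706 0.63  0.045] [706. 636.] [109.  23.] 78
0.145 0.162
   206 172 88 [0.657 0.062 0.152] [658.  62.] [34. 47.] 13
   179 222 1212 [0.617 0.286 0.152] [632. 247.] [210. 310.] 10
0.165 0.182
   208 164 33 [0.659 0.041 0.173] [660.  41.] [29. 11.] 22
   184 205 27 [0.625 0.243 0.173] [626. 242.] [21. 12.] 34
   172 225 641 [0.615 0.326 0.171] [620. 325.] [212.  34.] 6
0.185 0.215
   207 159 37 [0.661 0.04  0.194] [662.  39.] [28. 13.] 6
   183 199 48 [0.627 0.239 0.196] [629. 237.] [21. 21.] 74
```

```bash
cat >> h.py <<'E'
def go(p,a):
    b=pose(p,a)
    if b is None: raise Exception(f"no ik {p} {a}")
    bot.move_pose(list(p),b[0]); return b
def look():
    s=bot.read_state();c=bot.read_camera("wrist");return s,c,cloud(c,s)
E
python3 - <<'E'
from h import *
import pickle
bot.move_gripper(.085)
b=go([.60,.26,.36],np.radians(96)); print(b[1])
s,c,P=look();pickle.dump((s,c),open("w1.pkl","wb"))
z=P[...,2]
for lo,hi in((-.01,.01),(.145,.162),(.165,.182),(.185,.215)):
    print(lo)
    for q in blobs(P,(z>lo)&(z<hi),60):print("  ",*q)
go([.49,-.25,.33],np.radians(105))
s,c,P=look();pickle.dump((s,c),open("w2.pkl","wb"));z=P[...,2];print(np.nanmedian(z[abs(z)<.01]))
for q in blobs(P,(z>.012)&(z<.03),60):print("  ",*q)
cv2.imwrite("pics/w2.png",c["color"][:,:,::-1]);print(bot.read_state()["time"])
E
```

```text
[0.40890783 0.41313684 0.35164935 1.50930884 0.         0.30418807]
-0.01
   116 167 37472 [0.66  0.025 0.   ] [673. 153.] [710. 544.] 85
   388 109 54891 [ 0.505  0.483 -0.   ] [549. 555.] [813. 480.] 67
   177 296 347 [0.902 0.133 0.004] [902. 125.] [55. 58.] 0
   221 300 739 [0.901 0.224 0.004] [901. 224.] [92. 56.] 90
   12 301 377 [ 0.952 -0.209 -0.   ] [ 953. -200.] [38. 85.] 10
0.145
   352 161 1808 [0.575 0.379 0.153] [600. 369.] [179.  50.] 9
   205 192 5109 [0.632 0.201 0.154] [636. 200.] [206. 217.] 6
   95 203 754 [0.66  0.062 0.153] [662.  57.] [34. 48.] 11
   324 256 202 [0.704 0.366 0.152] [705. 368.] [12. 29.] 11
0.165
   304 190 4381 [0.613 0.321 0.173] [622. 323.] [210.  31.] 6
   232 194 70 [0.624 0.236 0.174] [625. 236.] [21.  7.] 83
   68 209 249 [0.663 0.04  0.174] [663.  40.] [30.  9.] 25
0.185
   229 206 344 [0.63  0.236 0.2  ] [632. 235.] [20. 20.] 51
   53 216 461 [0.664 0.038 0.195] [665.  36.] [30. 13.] 9
-0.00012525090957488105
   59 37 71 [ 0.392 -0.566  0.017] [ 389. -565.] [14. 16.] 71
   328 69 73 [ 0.331 -0.177  0.013] [ 332. -176.] [15. 21.] 15
   207 139 1047 [ 0.478 -0.328  0.021] [ 485. -328.] [ 29. 130.] 85
   250 158 957 [ 0.49  -0.255  0.021] [ 496. -253.] [128.  30.] 15
   458 188 8099 [0.45  0.093 0.015] [445. 103.] [157. 200.] 6
   294 185 920 [ 0.515 -0.175  0.021] [ 521. -174.] [129.  30.] 16
   170 231 331 [ 0.646 -0.356  0.021] [ 649. -354.] [123.  43.] 76
   432 267 2584 [0.595 0.112 0.018] [587. 109.] [109. 148.] 14
   290 260 773 [ 0.644 -0.141  0.024] [ 649. -135.] [70. 50.] 12
   228 253 262 [ 0.658 -0.251  0.025] [ 665. -250.] [40. 39.] 13
   51 272 646 [ 0.781 -0.55   0.021] [ 781. -548.] [164.   4.] 90
   210 292 876 [ 0.748 -0.263  0.02 ] [ 751. -232.] [198.  24.] 89
   6 302 271 [ 0.867 -0.626  0.022] [ 865. -626.] [81.  4.] 0
   92 351 117 [ 0.937 -0.459  0.023] [ 937. -458.] [ 4. 42.] 0
   411 375 222 [0.832 0.173 0.022] [833. 170.] [78.  6.] 90
3.5167
```

View pics/w2.png

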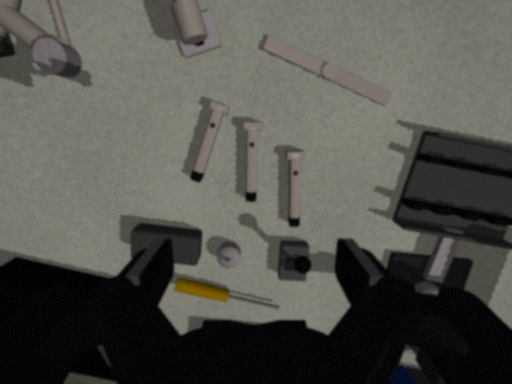

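Wrist close-up: three white legs with black feet at px (209,140), (251,160) and (294,187), each measuring 130×30 mm. The propeller at (325,70) and the gimbal at (195,25) are not legs. Knob, tab, pivot and rack distances agree with the 115, 88 and 205 mm given. Next I take the straightedge.

```bash
cat >> h.py <<'E'
def F(): return np.round(bot.read_state()["contact_force"],1)
def pick(x,y,a,under,op,force,hi):
    b=go([x,y,hi],a); bot.move_gripper(op)
    bot.movel([x,y,under+.018],.12); print("down",F())
    bot.move_gripper(0,force); o=bot.read_state(); print("grip",round(o["opening"],4),o["gripper_force"])
    bot.movel([x,y,hi],.15); o=bot.read_state(); print("up",round(o["opening"],4),F(),o["time"])
E
python3 - <<'E'
from h import *
go([.55,0,.33],np.radians(96))
pick(.622,.323,np.radians(96),.154,.05,100,.27)
bot.move_pose([.42,.36,.20],pose([.42,.36,.2],0)[0]); print(F(),bot.read_state()["opening"])
bot.movel([.42,.36,.06],.15)
s,c,P=look();z=P[...,2]
for q in blobs(P,(z>.04)&(z<.09)&(abs(P[...,0]-.42)<.15)&(abs(P[...,1]-.36)<.15),100):print("  ",*q)
cv2.imwrite("pics/w3.png",c["color"][:,:,::-1])
E
```

```text
down [0.5 0.8 0.1]
grip 0.0272 100.36724209785461
up 0.0279 [-0.1 -0.4 -2.4] 8.3333
[ 0.8 -0.7 -3.4] 0.02722029267143159
   253 175 20819 [0.422 0.321 0.063] [422. 329.] [ 55. 150.] 1
```

View pics/w3.png

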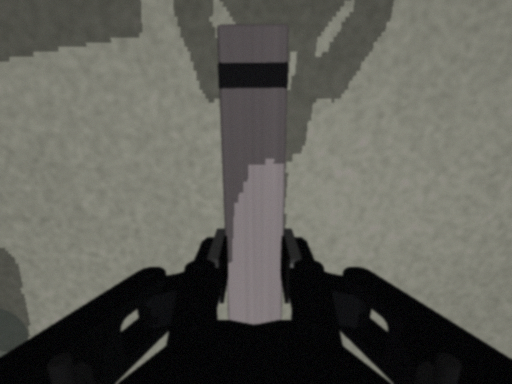

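The bar is held square and level between the pads (253,180), over clear table. I set it down and then look at the rack.

Run:
```python
from h import *
bot.movel([.42,.36,.019],.08);print(F(), bot.read_state()["eef_pos"])
bot.move_gripper(.06)
bot.movel([.42,.36,.20],.2)
go([.45,.10,.26],np.radians(95))
s,c,P=look();z=P[...,2]
print("bar");
for q in blobs(P,(z>.013)&(z<.03)&(P[...,1]>.24)&(P[...,0]<.55),60):print("  ",*q)
m=(z>.036)&(z<.055)&(P[...,0]<.56)&(P[...,1]<.25)
for q in blobs(P,m,25):print("  ",*q)
p=P[m][:,:2]*1000; print(cv2.minAreaRect(p.astype(np.float32)))
pick_=[q for q in blobs(P,m,25)]
cv2.imwrite("pics/w4.png",c["color"][:,:,::-1]);print(bot.read_state()["time"])
```

```text
[-3.5 -3.1 10.5] [0.41982575 0.35985852 0.01968905]
bar
   439 163 3261 [0.421 0.349 0.019] [421. 353.] [ 30. 202.] 0
   260 107 924 [0.371 0.101 0.046] [371. 100.] [  6. 199.] 4
   184 138 121 [0.416 0.012 0.045] [416.  11.] [10. 15.] 4
   220 138 163 [0.412 0.056 0.045] [412.  56.] [10. 21.] 5
   259 139 158 [0.409 0.104 0.046] [409. 104.] [10. 21.] 5
   297 140 170 [0.405 0.151 0.045] [405. 151.] [10. 22.] 4
   333 140 129 [0.402 0.195 0.045] [402. 196.] [10. 16.] 5
   188 197 124 [0.491 0.018 0.044] [492.  17.] [11. 15.] 6
   221 197 161 [0.487 0.061 0.045] [488.  61.] [10. 22.] 4
   258 198 159 [0.484 0.109 0.045] [484. 109.] [10. 21.] 2
   294 198 162 [0.48  0.156 0.045] [481. 157.] [10. 22.] 4
   328 199 117 [0.477 0.2   0.044] [478. 201.] [10. 15.] 4
   257 224 966 [0.521 0.112 0.044] [522. 112.] [  7. 199.] 4
((447.0458984375, 106.40080261230469), (158.55921936035156, 200.19129943847656), 4.239739894866943)
13.825
```

View pics/w4.png

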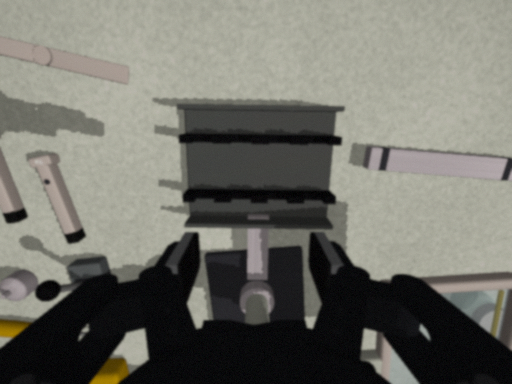

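Rack seen at (258,165) with both rails' teeth clear, centre (446.9,106.5) mm, axis 4.2°. The bar lies on clear table at (439,163). Now the legs, with a fresh look before each pick.

```bash
cat >> h.py <<'E'
RC=np.array([.4469,.1065]);RA=np.radians(4.2)
EX=np.array([np.cos(RA),np.sin(RA)]);EY=np.array([-EX[1],EX[0]]);PIV=RC+.205*EX
def legs(P,c):
    z=P[...,2];m=(z>.008)&(z<.032)&(P[...,0]<.62)&(P[...,1]<-.02)&(P[...,1]>-.5)
    n,l,st,_=cv2.connectedComponentsWithStats(m.astype(np.uint8));out=[]
    for i in range(1,n):
        if st[i,4]<300: continue
        k=l==i
        p=P[k&(z>.0165)][:,:2]
        if len(p)<100: continue
        d,o,a=(cv2.PCACompute2(p.astype(np.float32),None)+(0,))[1:4] if 0 else (None,None,None)
        ctr=p.mean(0);u,sv,vt=np.linalg.svd(p-ctr,full_matrices=False);e=vt[0]
        e=e*np.sign(e[0]);t=(p-ctr)@e;w=(p-ctr)@np.array([-e[1],e[0]])
        L=np.percentile(t,99.5)-np.percentile(t,.5);W=np.percentile(w,99)-np.percentile(w,1)
        if not(.11<L<.145 and W<.035): continue
        hsv=cv2.cvtColor(c["color"],cv2.COLOR_RGB2HSV)[k]
        if np.median(hsv[:,1])>110: continue
        cen=ctr+e*(np.percentile(t,99.5)+np.percentile(t,.5))/2
        out.append((cen,np.arctan2(e[1],e[0]),L,W))
    return out
def lay(guess,lane):
    go([guess[0]-.02,guess[1],.24],np.pi/2)
    s,c,P=look();ls=legs(P,c)
    for q in ls: print("  leg",q[0].round(4),round(np.degrees(q[1]),1),round(q[2],3),round(q[3],3))
    q=min(ls,key=lambda q:np.linalg.norm(q[0]-guess)); assert np.linalg.norm(q[0]-guess)<.09
    pick(*q[0],q[1]+np.pi/2,0,.05,60,.16)
    assert .012<bot.read_state()["opening"]<.022
    t=RC+lane*EY
    go([*t,.17],RA+np.pi/2); o=bot.read_state()["opening"];print("carry",round(o,4)); assert o>.012
    bot.movel([*t,.075],.2);bot.movel([*t,.0495],.06);print("place",F())
    bot.move_gripper(.036);bot.movel([*t,.17],.25);print(bot.read_state()["time"])
E
sed -i '/PCACompute2/d' h.py
python3 - <<'E'
from h import *
lay(np.array([.521,-.174]),-.072)
t=RC
go([t[0],t[1],.24],RA+np.pi/2)
s,c,P=look();z=P[...,2]
for q in blobs(P,(z>.0475)&(z<.08)&(P[...,0]<.56)&(P[...,1]<.25),40):print("  ",*q)
cv2.imwrite("pics/w5.png",c["color"][:,:,::-1])
E
```

```text
leg [ 0.4836 -0.3278] -5.5 0.128 0.026
  leg [ 0.4952 -0.2526] 13.8 0.128 0.026
  leg [ 0.5201 -0.1724] 16.4 0.127 0.026
down [-0.2  0.1 -0.2]
grip 0.0165 59.855743646621704
up 0.0166 [-0.7 -0.3 -0.4] 18.475
carry 0.0166
place [-0.5 -0.5 -0.7]
21.5083
   192 170 1763 [0.445 0.034 0.051] [453.  32.] [130.  29.] 1
```

View pics/w5.png

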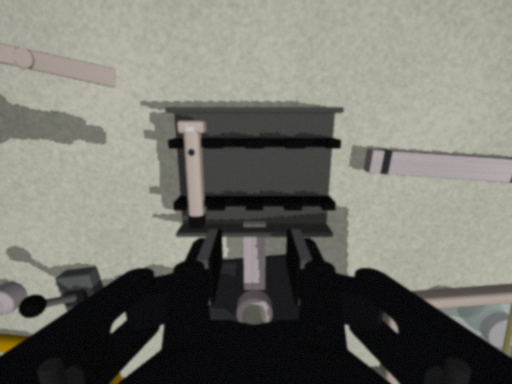

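Leg 1 lies flat in the right lane at (193,170), its top at 51–52 mm as it should be. Now the other two.

Run:
```python
from h import *
lay(np.array([.4952,-.2526]),.024)
lay(np.array([.4836,-.3278]),.072)
go([RC[0],RC[1],.24],RA+np.pi/2)
s,c,P=look();z=P[...,2]
for q in blobs(P,(z>.0475)&(z<.08)&(P[...,0]<.56)&(P[...,1]<.25),40):print("  ",*q)
cv2.imwrite("pics/w6.png",c["color"][:,:,::-1])
```

```text
Traceback (most recent call last):
  File "h.py", line 70, in lay
    q=min(ls,key=lambda q:np.linalg.norm(q[0]-guess)); assert np.linalg.norm(q[0]-guess)<.09
ValueError: min() iterable argument is empty
```

Run:
```python
from h import *
s,c,P=look();z=P[...,2];print(s["q"].round(2),s["eef_pos"],np.nanmedian(z[abs(z)<.02]))
for q in blobs(P,(z>.008)&(z<.032)&(P[...,0]<.7),100):print("  ",*q)
cv2.imwrite("pics/w6.png",c["color"][:,:,::-1])
```

```text
[-0.49  0.2  -0.21  1.16  0.   -0.49] [ 0.47532594 -0.25154789  0.23987731] -6.209023575826089e-05
   156 52 548 [ 0.335 -0.367  0.01 ] [ 334. -378.] [49. 58.] 31
   317 50 2126 [ 0.332 -0.177  0.009] [ 332. -177.] [209.  22.] 83
   467 148 3466 [0.448 0.021 0.015] [452.  34.] [159.  61.] 2
   3 104 115 [ 0.394 -0.562  0.011] [ 391. -561.] [23.  8.] 0
   209 161 3219 [ 0.464 -0.309  0.021] [ 472. -317.] [144.  84.] 12
   508 165 183 [0.468 0.079 0.015] [461.  74.] [44. 23.] 6
   505 200 216 [0.515 0.086 0.016] [513.  81.] [20. 31.] 5
   481 276 4081 [0.633 0.081 0.015] [629.  81.] [165.  87.] 14
   341 268 178 [ 0.615 -0.127  0.02 ] [ 619. -127.] [16. 21.] 14
   254 296 637 [ 0.658 -0.25   0.025] [ 665. -250.] [41. 41.] 18
```

View pics/w6.png

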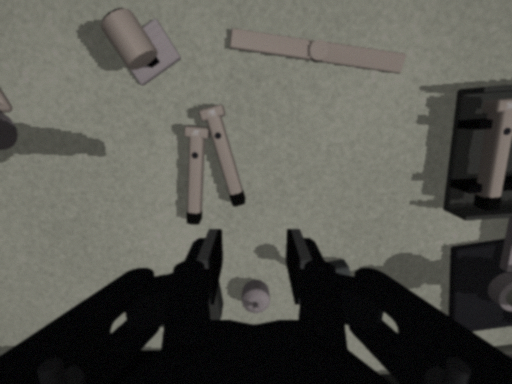

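One leg was knocked aside. The legs now sit at px (223,155) and (196,175), flanges touching. I split them by their feet ends.

```bash
cat >> h.py <<'E'
def split(P,vcut,box):
    z=P[...,2];v,u=np.mgrid[:384,:512];x0,x1,y0,y1=box
    m=(z>.0165)&(z<.032)&(v>vcut)&(P[...,0]>x0)&(P[...,0]<x1)&(P[...,1]>y0)&(P[...,1]<y1)
    n,l,st,_=cv2.connectedComponentsWithStats(m.astype(np.uint8),connectivity=4);out=[]
    for i in range(1,n):
        if st[i,4]<200: continue
        p=P[l==i][:,:2];ctr=p.mean(0);vt=np.linalg.svd(p-ctr,full_matrices=False)[2];e=vt[0]*np.sign(vt[0][0])
        t=(p-ctr)@e;w=(p-ctr)@np.array([-e[1],e[0]])
        out.append((ctr+e*(np.percentile(t,99.5)-.064)+np.array([-e[1],e[0]])*(np.percentile(w,98)+np.percentile(w,2))/2,e,np.ptp(t),np.percentile(w,98)-np.percentile(w,2)))
    return out
E
python3 - <<'E'
from h import *
s,c,P=look()
o=split(P,138,(.38,.6,-.42,-.18))
for q in o: print(q[0].round(4),np.degrees(np.arctan2(q[1][1],q[1][0])).round(1),np.round(q[2:],3))
(a,ea),(b,eb)=[q[:2] for q in sorted(o,key=lambda q:q[0][1])[:2]]
na=np.array([-ea[1],ea[0]])
for t in(0,.016,.03): print(t,"axis dist",((b+t*eb-a)@na).round(4))
E
```

```text
[ 0.4837 -0.3294] -5.3 [0.115 0.017]
[ 0.4587 -0.2891] 15.4 [0.092 0.017]
0 axis dist 0.0378
0.016 axis dist 0.0434
0.03 axis dist 0.0484
```

```bash
cat >> h.py <<'E'
def place(lane,t,sgn):
    """t: grip offset from leg centre toward foot; sgn: foot direction along tool x"""
    g=RC+lane*EY;b=pose([*g,.17],RA+np.pi/2);q=b[0]
    tx=R.from_quat([q[1],q[2],q[3],q[0]]).as_matrix()[:2,0]
    g=g+t*sgn*tx
    bot.move_pose([*g,.17],b[0]);o=bot.read_state()["opening"];print("carry",round(o,4)); assert o>.012
    bot.movel([*g,.075],.2);bot.movel([*g,.0495],.06);print("place",F())
    bot.move_gripper(.036);bot.movel([*g,.17],.25);print(bot.read_state()["time"])
E
python3 - <<'E'
from h import *
b=np.array([.4587,-.2891]);a=np.radians(15.4);e=np.array([np.cos(a),np.sin(a)]);n=np.array([-e[1],e[0]])
g=b+.018*e+.004*n
pick(*g,a+np.pi/2,0,.030,60,.16)
assert .012<bot.read_state()["opening"]<.022
sgn=np.sign(mat(bot.read_state())[:2,0]@e)
place(.024,.018,sgn)
lay(np.array([.4836,-.3285]),.072)
go([RC[0],RC[1],.24],RA+np.pi/2)
s,c,P=look();z=P[...,2]
for q in blobs(P,(z>.0475)&(z<.08)&(P[...,0]<.56)&(P[...,1]<.25),40):print("  ",*q)
cv2.imwrite("pics/w7.png",c["color"][:,:,::-1])
E
```

```text
down [ 0.2 -0.5  0.4]
grip 0.0163 59.39616143703461
up 0.0165 [-0.4 -0.  -1. ] 26.9
carry 0.0165
place [-0.6  0.5 -0.8]
30.5833
  leg [ 0.4834 -0.3297] -5.4 0.128 0.026
down [-0.5  0.1 -0.9]
grip 0.0165 60.14246463775635
up 0.0165 [-0.2  0.4 -0.6] 35.875
carry 0.0164
place [ 0.3  0.8 -1.1]
39.8833
   192 170 1767 [0.445 0.034 0.051] [453.  34.] [129.  29.] 4
   274 168 1764 [0.437 0.129 0.051] [445. 130.] [129.  29.] 4
   315 169 1766 [0.433 0.176 0.051] [441. 179.] [129.  29.] 5
```

View pics/w7.png

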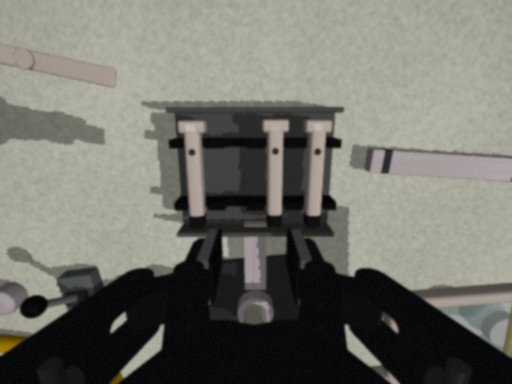

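All three legs lie flat at lanes −72, +24 and +72 (px 193, 275, 316; tops at 51 mm). Next, the bolt.

Run:
```python
from h import *
a=np.radians(99.3);d=-np.array([np.cos(a),np.sin(a)])
t=np.array([.6645,.037])
go([*t,.26],a);bot.move_gripper(.04);bot.movel([*t,.185],.12);print(F())
bot.move_gripper(0,60);s=bot.read_state();print(s["opening"],s["gripper_force"],F())
e=t+.028*d
bot.movel([*e,.185],.03);print(F(),bot.read_state()["eef_pos"],bot.read_state()["opening"])
bot.move_gripper(.04);bot.movel([*e,.26],.15)
# look from above knob/tab
k=np.array([.632,.200]);go([*k,.33],a)
s,c,P=look();z=P[...,2]
for q in blobs(P,(z>.187)&(z<.215)&(P[...,0]<.8),40):print("  ",*q)
print(s["time"])
cv2.imwrite("pics/w8.png",c["color"][:,:,::-1])
```

```text
[ 0.6  0.1 -0.2]
0.011081060581826674 60.45655310153961 [ 0.4 -5.5  3.8]
[-0.4  1.7  5.2] [0.66969345 0.01070342 0.18632756] 0.01143298305003632
   62 194 549 [0.668 0.013 0.196] [670.  11.] [30. 13.] 9
   290 194 429 [0.631 0.234 0.2  ] [632. 235.] [21. 21.] 88
45.65
```

Bolt drawn about 26.5 mm. Now I swing the magnifier by the knob along the arc, turning the tool with it.

```bash
cat >> h.py <<'E'
def knob(b): return PIV+.115*np.array([np.cos(b),np.sin(b)])
def swing(b0,b1,n):
    a=lambda b:down(b-np.pi/2)
    bot.move_gripper(.045);bot.move_pose([*knob(b0),.27],a(b0));bot.movel([*knob(b0),.184],.12);print(F())
    bot.move_gripper(0,35);print("grip",bot.read_state()["opening"],F());mx=0
    for b in np.linspace(b0,b1,n+1)[1:]:
        bot.movel([*knob(b),.184],.07,a(b));mx=max(mx,np.linalg.norm(F()))
    print("max",mx,F(),bot.read_state()["opening"])
    bot.move_gripper(.045);bot.movel([*knob(b1),.27],.15)
def bearing():
    s,c,P=look();z=P[...,2]
    for q in blobs(P,(z>.187)&(z<.215)&(P[...,0]<.8),60):print("  hi",*q)
    m=(z>.146)&(z<.162)&(P[...,0]<.62)
    for q in blobs(P,m,60):print("  frame",*q)
    p=P[m&(P[...,0]<.53)][:,:2]*1000
    print(cv2.minAreaRect(p.astype(np.float32)))
    cv2.imwrite("pics/sw%d.png"%(s["time"]*10),c["color"][:,:,::-1]);print(s["time"])
E
python3 - <<'E'
from h import *
swing(np.radians(99.65),np.radians(184.2),14)
go([.50,.11,.36],np.radians(94.2));bearing()
E
ls pics
```

```text
[ 0.8  0.4 -0.7]
grip 0.021128057977856905 [-1.9 -0.2  6.8]
max 11.502173707608488 [-4.9  0.2  9.6] 0.021069545584317968
  hi 253 212 326 [0.534 0.113 0.2  ] [536. 112.] [20. 20.] 52
  frame 253 122 6132 [0.441 0.105 0.153] [454. 106.] [161. 200.] 4
  frame 254 240 646 [0.591 0.117 0.153] [590. 117.] [60. 22.] 5
((452.1275634765625, 106.03927612304688), (156.81813049316406, 200.32286071777344), 4.481677055358887)
54.6667
scene0.png
side0.png
sw546.png
w2.png
w3.png
w4.png
w5.png
w6.png
w7.png
w8.png
```

The magnifier is centred to within about 1 mm. Now I measure the toggle tip.

Run:
```python
from h import *
bot.movel([.50,.0,.30],.3)
go([.62,-.14,.25],np.radians(100));bot.move_gripper(0)
s,c,P=look();z=P[...,2];near=(abs(P[...,0]-.64)<.12)&(abs(P[...,1]+.14)<.1)
for lo,hi in((.012,.03),(.035,.06),(.072,.115)):
    print(lo)
    for q in blobs(P,near&(z>lo)&(z<hi),20):print("  ",*q, )
print(np.nanmax(z[near&(z<.115)]))
cv2.imwrite("pics/w9.png",c["color"][:,:,::-1]);print(s["time"])
```

```text
0.012
   254 195 1125 [ 0.654 -0.134  0.025] [ 649. -135.] [71. 50.] 11
   178 189 186 [ 0.663 -0.234  0.025] [ 666. -234.] [36. 11.] 0
   190 248 320 [ 0.75  -0.21   0.017] [ 747. -200.] [20. 79.] 5
0.035
   253 190 52 [ 0.641 -0.137  0.045] [ 642. -137.] [19.  9.] 10
0.072
   252 174 460 [ 0.61  -0.143  0.101] [ 611. -143.] [24. 24.] 10
0.10603456383608073
56.5667
```

View pics/w9.png

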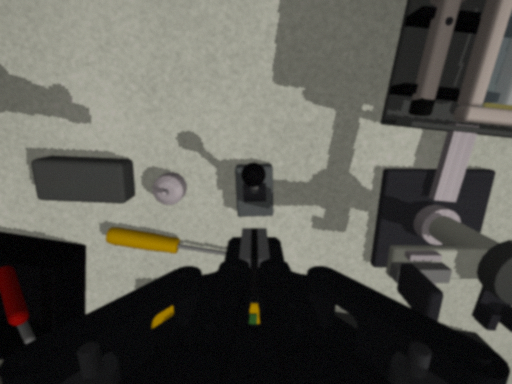

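Toggle: tip at (253,174), leaning to the robot; box at (254,195). Push at a bearing of about 11.5°.

Run:
```python
from h import *
a=np.radians(11.5);u=np.array([np.cos(a),np.sin(a)])
piv=np.array([.649,-.135])
s0=piv-.085*u
go([*s0,.20],a+np.pi/2);bot.movel([*s0,.092],.15);print(F())
for t in (-.04,0,.012,.018,.022):
    bot.movel([*(piv+t*u),.092],.08);print(t,F())
    if np.linalg.norm(F())>8: break
bot.movel([*(piv-.03*u),.092],.12);bot.movel([*(piv-.05*u),.2],.2)
go([.60,-.16,.25],np.radians(100))
s,c,P=look();z=P[...,2];near=(abs(P[...,0]-.66)<.12)&(abs(P[...,1]+.14)<.1)
for q in blobs(P,near&(z>.072)&(z<.115),20):print("  ",*q)
go([.45,-.35,.40],np.pi/2)
im=[bot.read_camera(n) for n in("scene","side")];print(bot.read_state()["time"])
for n,c in zip(("scene","side"),im):
    cv2.imwrite(f"pics/{n}9.png",cv2.resize(c["color"][:,:,::-1],(800,600)))
```

```text
[ 0.7 -0.7  0.1]
-0.04 [-0.5 -0.3 -1.3]
0 [ 0.2 -0.3 -0.1]
0.012 [-0.2 -0.6  1.1]
0.018 [-10.4  -1.9   4.7]
62.625
```

View pics/scene9.png

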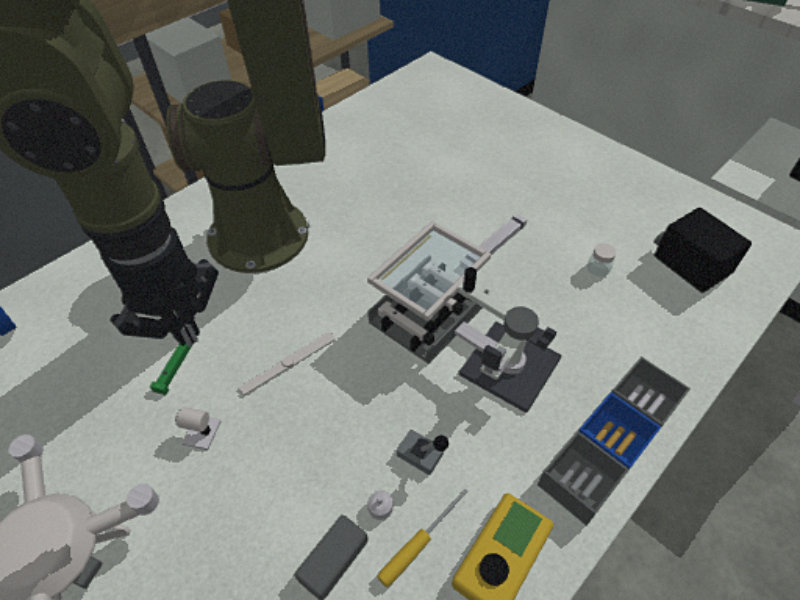

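The scene picture shows the lens over the rack (430,270), the toggle leaning away with its tip at (440,442), the bar on the bench (503,233) and nothing else moved. Handing in.

Run:
```python
from h import *
print(bot.close_job())
```

```text
the job is handed in; nothing more can be done
None
```

The job is handed in after about 63 s of robot time: the straightedge is on clear bench, all three legs present lie flat one to a lane, the bolt is drawn about 26 mm, the lens is centred over the rack to about 1 mm, and the lamp toggle was pushed to its on stop last.

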